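# Stir the pills and dial a portion of three

### The arm

A 6-joint arm with a two-finger parallel gripper is mounted at the origin on the work surface. World frame = base frame: x ahead of the robot, y to its left, z up, the work surface at z = 0. Lengths are in mm, angles in rad, forces in N, time in s.
With the tool pointing down it reaches from about 300 to 775 mm from the base axis. Payload 14.6 kg.
Tool frame: the origin (TCP) lies on the front face of the gripper's body, between the roots of the fingers; the fingertips stand 97 mm ahead of it and the grasp point (between the pads) lies 78 mm ahead of it; z points along the fingers, y is the direction in which the jaws open and shut (so a half turn about z gives the same grasp; the last joint's range is limited). The gripper opens to 94 mm and grips with 3 to 60 N. Pads are 16 mm wide; open, the fingers measure 119 mm over their backs; the gripper's body (75 mm by 177 mm) begins 78 mm behind the grasp point.
Start: joints at [1.229, 0.3, 1.521, -0, 1.321, -0.067], TCP at [149.243, 529.355, 302.646] pointing down, gripper open.
Joint ranges: [-3.03, 3.03], [-0.79, 2.21], [0.23, 2.52], [-1.04, 4.18], [0, 3.07], [-2.55, 2.55]. Speed limits (rad/s): [2.22, 2.22, 2.57, 3.14, 3.14, 3.14].

### API

Orientations are given as [roll, pitch, yaw] about the fixed x, y, z axes, in that order (R = Rz(yaw) Ry(pitch) Rx(roll)).
In Python, from cell import manip, eyes, finder gives the robot as it stands.
- The arm moves only by the tool drive_tool, never from a script. Its argument "rows" is a list of rows, each an object with "offset": the shift along the tool's x, y, z in mm, a list of three; "spin": the turn about the tool's z in degrees; "jaw": the finger opening in mm, from 0 to 94. In form: [{"offset": [dx, dy, dz], "spin": spin, "jaw": jaw}, ...]. A call has 1 to 20 rows; each row shifts and turns the commanded pose from where the row before left it, along the tool's axes as they then stand; what a row does not reach is not made up. A row lasts 1/10 s, in which the tool goes at most 50 mm and 8.59 degrees, less where a joint would pass 70% of its speed; a pose out of reach is approached as far as the arm can. A call is refused whole if a number of a shift passes 50 or a number of a turn 8.59, either way. A call with a gripper value outside its range is refused whole. The fingers move at their own pace and stop on an object; "force" is the grip in N (left out, the last holds). Time passes only in rows, so rows that do not move let the fingers close. It gives the time, the measured TCP pose, the force and the opening at its end, in the units of the state.
- manip.read_state(): the state, without advancing time (a new reading comes with each control period).
- eyes.camera(name): name is "scene" or "top"; returns a dict with "color" (420x560x3 uint8, blue, green, red), "depth" (420x560 float32, mm along the optical axis (not along the pixel's ray), 0 where there is no reading), "vfov" (degrees; the focal length in pixels is half the picture's height over the tangent of half this angle, whatever the lens; pixels are square), "cx", "cy" (the principal point, pixels), "rvec" (rotation vector, rad) and "tvec" (3), from world to camera coordinates, as OpenCV has them. Camera axes: x right, y down, z forward; pixel columns grow to the right and rows downward; lengths in mm; the calibration is good to about 2 mm. A picture is of the moment at which its call begins.
- manip.sign_off(): hands the job in, once; it reports no verdict.
Trained networks look in the newest picture that a camera, given by its name, has taken for a name from the list of things; names that differ only in an ending like _2 or _b are one class to them, and where a whole thing is asked for, a point or a joint stands for the part that bears it (a point fixed in the world has none). Each returns a list of dicts, best first, with "p" (0 to 1); they miss things now and then, are a little off and sometimes report something else, mostly with a low value. They report only what shows in the picture. A call takes as long as a camera call.
- finder.find_in(camera, target): "uv" ([column, row] in pixels, amid what is visible of it).
The state is a dict: "clock": time; "joints": joint angles; "qd": joint speeds; "effort": joint torques, N m; "eef_pos": TCP position; "eef_rot": TCP orientation; "wrist_force": force on the tool from outside, world axes, zero at the start; "moment": the same for the moment, N m; "finger_gap": finger opening in mm.
Only numpy, scipy, OpenCV 4.12 (cv2) and the standard library are available. Lean on these libraries where they do the work, as an engineer would, in place of code of your own. Each camera call takes 0.05 s, during which the arm holds its last target. There are 200 camera calls.

### The job

Take the rod from its stand and stir the round pills in the dispenser's bowl, going round a few times until most of them lie in new places and keeping every pill in the bowl, then stand the rod back in its stand. After that, turn the portion dial clockwise, click by click, to the third stop after home (not past it) and finish while still gripping the dial there. Leave the jars, bottles, cartons and tape where they are.

Things in the scene. Friction and masses are not known exactly. Their poses are not given: they have to be found in the camera images.
- dispenser: white bench-top pill dispenser fixed to the counter, 180 mm (x, front to back) x 300 mm (y) with a flat deck 55 mm above the counter; origin at the centre of its underside, z up, front (pill outlet) faces -x. On the deck, left (+y), stands the round steel feed bowl, on the right (-y) the portion dial
- bowl (a point): centre of the inner floor of the round steel feed bowl, 60 mm above the counter; the bowl is open at the top, its floor about 100 mm across and its mouth 118 mm inside, 124 mm outside, rim 45 mm above this point; fixed to the dispenser
- dial (a joint): angle (rad) of the portion dial about its vertical axis: 0 at the home end stop, growing clockwise seen from above, end at 2.094. A sprung detent clicks every 24 degrees (0.419 rad): home 0, stops at 0.419, 0.838, 1.257 (third), 1.676, 2.094. It snaps into the nearest and stays; it starts at home or at the first stop. Turning over a click takes about 0.15 N m
- dial_bar: the dial's black finger bar, 46 mm long (x), 14 mm wide (y), flat sides from 8 to 48 mm above its origin on the dial's axis, 59 mm above the counter; x points along the bar to its nose with a white line, z up. It turns with the dial: at home the nose points 60 degrees to the right (-y) of the dispenser's front (-x), at the third stop 12 degrees to the left (+y) of the front
- dial_grip (a point): point on the dial's axis within the finger bar, 93 mm above the counter, 14 mm below the bar's top: the height to grip. Below the bar is a grey disc of 48 mm; six dark ticks on the deck around it mark home (right-hand end) and the five stops
- rod: loose steel stirring rod, 190 mm long, standing upright in the stand; origin at the centre of its lower end, z along the rod to the handle. Shaft 10 mm round (foot 12 mm, lowest 20 mm); white square handle 16 x 16 mm, sides along x and y, from 115 to 190 mm; about 90 g
- rod_tip (a point): centre of the rod's lower end
- rod_grip (a point): centre of the rod's square handle, 152.5 mm above the lower end
- stand: steel rod stand fixed to the counter: 80 mm round foot 8 mm thick with a tube 75 mm tall on it, top 83 mm above the counter; origin at the centre of its underside. It stands to the left or to the right of the dispenser
- stand_hole (a point): centre of the floor inside the stand's tube, 12 mm above the counter; bore 19 mm, flaring to 32 mm over the top 15 mm, whose mouth is 71 mm above this point
- pill0_center (a point): centre of a brown round pill, 20 mm across, 12 g, one of six lying loose on the floor of the feed bowl
- pill1_center (a point): centre of a brown round pill, 20 mm across, 12 g, one of six lying loose on the floor of the feed bowl
- pill2_center (a point): centre of a brown round pill, 20 mm across, 12 g, one of six lying loose on the floor of the feed bowl
- pill3_center (a point): centre of a brown round pill, 20 mm across, 12 g, one of six lying loose on the floor of the feed bowl
- pill4_center (a point): centre of a brown round pill, 20 mm across, 12 g, one of six lying loose on the floor of the feed bowl
- pill5_center (a point): centre of a brown round pill, 20 mm across, 12 g, one of six lying loose on the floor of the feed bowl
- jar: white screw-top jar, 70 mm across, 100 mm tall; it stands on the side of the dispenser where the rod stand is not; origin at the centre of its underside; leave alone
- bottle_a: small white jar, 42 mm across, 65 mm tall, beside the dispenser's front left corner or beyond the dispenser; origin at the centre of its underside; leave alone
- bottle_b: amber bottle, 48 mm across, 85 mm tall, in the other of these two places; origin at the centre of its underside; leave alone
- carton_a: medicine carton lying flat, 50 x 110 x 24 mm, beyond the dispenser; origin at the centre of its underside; leave alone
- carton_b: medicine carton lying flat, 50 x 110 x 30 mm, far left; origin at the centre of its underside; leave alone
- tape: roll of clear tape lying flat, 76 mm across, 20 mm high, far right; origin at the centre of its underside; leave alone

How it is judged:
By the outcome, as a careful person would: the job done as asked, in the order asked, and still so for the second after the job is handed in, while the arm keeps its last pose, push and grip.
It also fails if it takes over 72 s, if anything falls off the work surface, if the arm or the gripper's body presses on something with over 40 N, if the wrist force passes 120 N, or if a joint passes its speed limit or range.

## Working session

There is one attempt and no reset: what is moved stays moved. The work goes in short steps, Python scripts to look and compute and a tool call to move; the robot and the scene stay as the last step left them, time stands still between calls to the robot, and variables do not carry over. Pictures are saved under pics/ and viewed, about 8 in all and at most 12, crops included, and the job is handed in when it is done.

Besides the shell and the picture viewer there is one more tool, called after "Call:" as a command line: name --argument value ..., lists and objects as JSON in quotes. drive_tool: Moves the arm, as the interface text tells. Its arguments: {"type":"object","properties":{"rows":{"type":"array","items":{"type":"object","properties":{"offset":{"type":"array","items":{"type":"number"}},"spin":{"type":"number"},"jaw":{"type":"number"}}}},"force":{"type":"number"}},"required":["rows"]}

```bash
ls; mkdir -p pics; cat > h.py <<'E'
import numpy as np, cv2
from cell import manip, eyes, finder
def K(c):
    f=c["color"].shape[0]/2/np.tan(np.radians(c["vfov"])/2); return f
def look(name,save=None):
    c=eyes.camera(name)
    if save: cv2.imwrite("pics/"+save,c["color"])
    return c
def cam(c):
    R,_=cv2.Rodrigues(np.array(c["rvec"],float)); t=np.array(c["tvec"],float).ravel(); return R,t
def atz(c,uv,z):
    R,t=cam(c); d=R.T@np.array([(uv[0]-c["cx"])/K(c),(uv[1]-c["cy"])/K(c),1]); o=-R.T@t
    return o+d*(z-o[2])/d[2]
def cloud(c):
    R,t=cam(c); D=c["depth"]; v,u=np.mgrid[:D.shape[0],:D.shape[1]]
    P=np.stack([(u-c["cx"])/K(c)*D,(v-c["cy"])/K(c)*D,D],-1); W=(P-t)@R; W[D==0]=np.nan; return W
def proj(c,p):
    R,t=cam(c); q=R@np.array(p,float)+t; return q[:2]/q[2]*K(c)+[c["cx"],c["cy"]]
E
python3 - <<'E'
from h import *
np.set_printoptions(precision=1,suppress=True)
im=[]
for n in("scene","top"):
    c=look(n,n+"0.png"); W=cloud(c); R,t=cam(c); print(n,-R.T@t,K(c))
    for g in["dispenser","bowl","dial_grip","dial_bar","rod","rod_grip","stand","stand_hole","jar","bottle_a","carton_a","tape","pill0_center"]:
        for r in finder.find_in(n,g)[:7 if 'pill' in g else 2]:
            u,v=map(int,np.round(r["uv"])); print(g,round(r["p"],2),u,v,W[v,u])
print(manip.read_state())
E
```

```text
pics
scene [ 871.7 -453.5  807.7] 385.5910165776527
dispenser 0.93 261 250 [620.2 -50.9  52.8]
bowl 0.69 266 248 [627.2 -40.2  52.2]
dial_grip 0.96 243 254 [601.8 -96.1  84.1]
dial_bar 0.69 240 255 [ 596.8 -100.7   82.5]
dial_bar 0.34 273 215 [603.3  34.4  77.6]
rod 0.86 138 309 [ 536.2 -324.8  172.1]
rod_grip 0.56 140 310 [ 536.8 -323.1  165. ]
stand 0.85 158 337 [ 541.8 -323.8   40.7]
stand_hole 0.82 163 339 [ 542.4 -317.6   14.8]
jar 0.67 274 132 [463.7 285.8  86.4]
bottle_a 0.71 250 160 [440.7 191.5  45.5]
bottle_a 0.62 299 214 [655.5  68.3  77.2]
carton_a 0.85 353 169 [699.6 320.6  28.8]
carton_a 0.78 311 323 [ 794.1 -138.6   23.9]
tape 0.66 207 363 [ 645.5 -309.7    1. ]
pill0_center 0.53 299 214 [655.5  68.3  77.2]
top [529.6  -2.8 926.1] 394.82432506140725
dispenser 0.94 268 217 [610.8  -5.7  55.1]
dispenser 0.38 427 250 [ 532.4 -308.6  176.1]
bowl 0.69 274 217 [610.5 -18.9  56.9]
dial_grip 0.93 307 222 [594.6 -86.8 105.7]
dial_grip 0.59 223 203 [639.8  90.7  80.7]
dial_bar 0.75 309 225 [588.4 -91.  104.3]
rod 0.59 427 249 [ 534.3 -309.5  174.1]
rod 0.46 400 250 [ 533.9 -304.1   35.1]
rod_grip 0.37 431 249 [ 534.1 -309.7  192.2]
stand 0.88 404 252 [ 529.2 -304.3   60.1]
stand_hole 0.65 399 248 [ 538.5 -304.8   26.8]
jar 0.8 120 296 [449.3 296.7 100.2]
jar 0.63 214 141 [780.7 112.2  67.3]
bottle_a 0.82 213 140 [781.9 114.   70.9]
bottle_a 0.73 172 299 [437.4 200.6  63.1]
carton_a 0.9 319 144 [ 783.6 -127.2   27.4]
carton_a 0.84 116 182 [697.  338.   31.4]
tape 0.6 392 188 [ 682.2 -304.    -0.2]
{'clock': 1.4, 'joints': array([ 1.2,  0.3,  1.5,  0. ,  1.3, -0.1]), 'qd': array([ 0., -0.,  0., -0.,  0.,  0.]), 'effort': array([  0. , -53.2, -35.3,   0.1,   0. ,   0. ]), 'eef_pos': array([149.3, 529.4, 302.7]), 'eef_rot': array([3.1, 0. , 2.9]), 'wrist_force': array([ 0.6,  0.1, -1.1]), 'moment': array([-0.,  0., -0.]), 'finger_gap': 93.83494853399552}
```

View pics/top0.png

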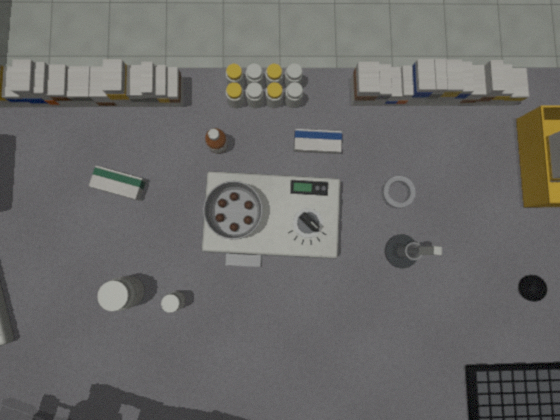

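```bash
python3 - <<'E'
from h import *
np.set_printoptions(precision=1,suppress=True)
print(manip.read_state())
cc={}
for n in("top","scene"):
    c=look(n); W=cloud(c); x,y,z=W[...,0],W[...,1],W[...,2]
    def st(lbl,m):
        p=W[m]; print(n,lbl,len(p),p.mean(0) if len(p) else'', p.min(0),p.max(0)) if len(p) else print(n,lbl,0)
    rd=np.hypot(x-535,y+308)
    st("rod handle top",(rd<40)&(z>180)); st("rod handle",(rd<40)&(z>120)&(z<185)); st("stand",(rd<60)&(z>70)&(z<95));st("foot",(rd<60)&(z>5)&(z<14))
    st("dialtop",(np.hypot(x-597,y+90)<50)&(z>98)&(z<115))
    m=(np.hypot(x-640,y-75)<110)&(z>98)&(z<112)&(y>-20); st("rim",m)
    p=W[m]; A=np.c_[2*p[:,:2],np.ones(len(p))]; s=np.linalg.lstsq(A,(p[:,:2]**2).sum(1),rcond=None)[0]; print("rimfit",s[:2],np.sqrt(s[2]+s[:2]@s[:2]))
    m=(np.abs(x-610)<140)&(np.abs(y)<200)&(np.abs(z-55)<4); st("deck",m)
    print(cv2.minAreaRect(W[m][:,:2].astype(np.float32)))
    m=(np.hypot(x-597,y+90)<50)&(z>98)&(z<115)
    print("bar",cv2.minAreaRect(W[m][:,:2].astype(np.float32)))
    cc[n]=c
cv2.imwrite("pics/c1.png",np.hstack([cv2.resize(cc["top"]["color"][160:280,190:340],(500,400),interpolation=2),]))
cv2.imwrite("pics/s1.png",cv2.resize(cc["scene"]["color"][150:370,110:360],(750,660))[:600])
E
```

```text
{'clock': 1.4, 'joints': array([ 1.2,  0.3,  1.5,  0. ,  1.3, -0.1]), 'qd': array([ 0., -0.,  0., -0.,  0.,  0.]), 'effort': array([  0. , -53.2, -35.3,   0.1,   0. ,   0. ]), 'eef_pos': array([149.3, 529.4, 302.7]), 'eef_rot': array([3.1, 0. , 2.9]), 'wrist_force': array([ 0.6,  0.1, -1.1]), 'moment': array([-0.,  0., -0.]), 'finger_gap': 93.83494853399552}
top rod handle top 118 [ 532.  -314.   198.7] [ 524.6 -324.4  180. ] [ 539.9 -307.7  205.4]
top rod handle 92 [ 532.2 -309.3  159.1] [ 524.8 -312.5  123.8] [ 540.4 -307.8  184.8]
top stand 167 [ 532.  -316.2   80.8] [ 513.9 -333.3   70.3] [ 550.4 -297.6   92. ]
top foot 631 [ 532.4 -308.3    9.2] [ 476.2 -353.2    5. ] [ 587.9 -257.4   13.9]
top dialtop 154 [596.9 -91.5 107.3] [ 577.7 -111.8   98.5] [615.5 -72.6 111.9]
top rim 357 [628.5  73.7 104.7] [563.2   6.9  98.3] [683.2 129.8 110.3]
rimfit [622.9  68.3] 59.627044223157164
top deck 7187 [611.4 -35.2  56. ] [ 520.5 -166.6   51. ] [716.2 139.8  59. ]
((617.7178955078125, -13.301666259765625), (299.4239196777344, 179.6883544921875), 86.13220977783203)
bar ((597.3035278320312, 
[... 213 characters left out ...]
157.4] [ 522.6 -326.6  128.3] [ 539.3 -310.4  184.8]
scene stand 207 [ 529.1 -318.3   80.1] [ 511.4 -337.3   70.2] [ 548.  -299.6   93.8]
scene foot 797 [ 536.4 -321.8    7.6] [ 491.5 -358.1    5. ] [ 569.9 -278.6   13.6]
scene dialtop 149 [596.4 -95.4 104.9] [ 575.3 -113.1   98.1] [615.5 -75.1 109.6]
scene rim 307 [620.   68.8 102.6] [559.3   5.2  98.1] [682.6 128.9 107.4]
rimfit [621.6  66.2] 59.87752726693078
scene deck 6075 [622.7 -50.1  54.5] [ 517.7 -169.7   51. ] [713.5 138.2  59. ]
((615.7615966796875, -16.190414428710938), (297.8755798339844, 178.6009979248047), 86.0851058959961)
bar ((595.8090209960938, -94.26885223388672), (45.7435302734375, 14.44857406616211), 44.583099365234375)
```

View pics/c1.png

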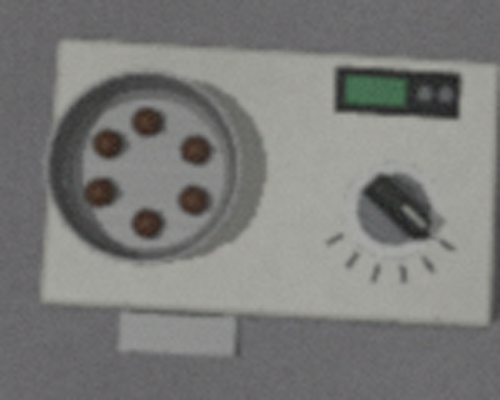

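View pics/s1.png

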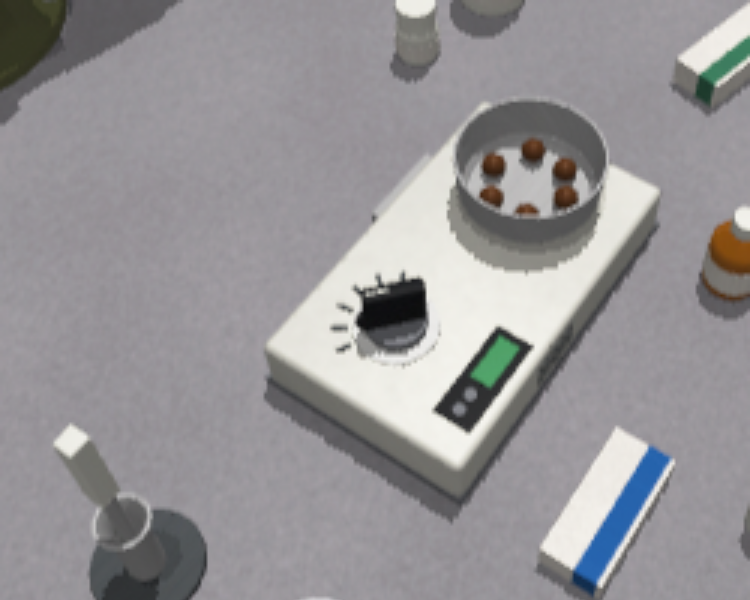

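The views show the dial bar with its nose at crop (430,235), near the right-hand home tick. The six pills sit in a ring around (147,170) in the crop. The rod stands upright to the right of the dispenser at about (532,-317). Next I'll work out the exact yaw and the dial angle.

```bash
cat >> h.py <<'E'
def pca(p):
    m=p.mean(0); w,v=np.linalg.eigh(np.cov((p-m).T)); return m,np.degrees(np.arctan2(v[1,-1],v[0,-1]))%180
def dial():
    for n in("top","scene"):
        c=look(n); u0,v0=map(int,proj(c,[596.5,-92.5,100])); im=c["color"]; W=cloud(c)
        m=(im.max(2)<60); z=W[...,2]; d=np.hypot(W[...,0]-597,W[...,1]+92)<32
        P=np.array([atz(c,(u,v),107)[:2] for v,u in np.argwhere(m&d&(z>101))]); print(n,len(P),pca(P) if len(P)>5 else'')
        q=W[d&(z>101)][:,:2]; print("  depth",pca(q) if len(q)>5 else '')
def to(x,y,z=None,yaw=None,n=None):
    s=manip.read_state(); p=s["eef_pos"]; r=s["eef_rot"]
    from scipy.spatial.transform import Rotation as Ro
    R=Ro.from_euler("xyz",r).as_matrix(); d=R.T@(np.array([x,y,p[2] if z is None else z])-p)
    print("pos",p,"rot",r,"gap",s["finger_gap"],"F",s["wrist_force"],"t",s["clock"]," tool delta",d,"rows",abs(d).max()/50, "spin", None if yaw is None else ((np.degrees(r[2])-yaw+180)%360-180))
E
python3 - <<'E'
from h import *
np.set_printoptions(precision=3,suppress=True)
to(532,-317,330,90)
dial()
E
```

```text
pos [149.234 529.37  302.642] rot [ 3.142 -0.     2.867] gap 94.20649737161632 F [-0.758 -0.38  -0.364] t 1.5  tool delta [-598.069 -710.748  -27.425] rows 14.21495581446386 spin 74.25516036670032
top 106 (array([598.444, -89.349]), np.float64(41.821452848726466))
  depth (array([597.017, -91.405]), np.float64(44.66109736628556))
scene 96 (array([598.907, -94.839]), np.float64(49.24401639106236))
  depth (array([595.773, -94.747]), np.float64(44.52426756200623))
```

```bash
python3 - <<'E'
from h import *
np.set_printoptions(precision=1,suppress=True)
c=look("top"); g=c["color"].max(2); W=cloud(c)
P=[]
for v in range(180,280):
  for u in range(270,345):
    p=atz(c,(u,v),55); r=np.hypot(p[0]-597,p[1]+92)
    if 30<r<52 and g[v,u]<135: P.append((u,v,g[v,u],round(r),round(np.degrees(np.arctan2(p[1]+92,p[0]-597))%360)))
a=np.array(P); print(np.histogram(a[:,4],bins=np.arange(100,290,6)))
m=(g<70); 
d=np.hypot(W[...,0]-597,W[...,1]+92)<32
for lab,mm in(("darktop",d&(W[...,2]>104)),("dark all",d&m)):
  q=W[mm]; print(lab,pca(q[:,:2]),q.min(0),q.max(0))
cv2.imwrite("pics/d.png",cv2.resize(c["color"][192:256,275:345],(770,704)[:2],interpolation=cv2.INTER_NEAREST)[:600])
E
```

```text
(array([0, 0, 7, 2, 0, 0, 6, 3, 0, 0, 7, 3, 0, 0, 6, 4, 0, 0, 5, 4, 0, 1,
       9, 7, 2, 3, 4, 1, 0, 0, 0]), array([100, 106, 112, 118, 124, 130, 136, 142, 148, 154, 160, 166, 172,
       178, 184, 190, 196, 202, 208, 214, 220, 226, 232, 238, 244, 250,
       256, 262, 268, 274, 280, 286]))
darktop (array([597.3, -91.6]), np.float64(44.883500967164395)) [ 577.5 -111.8  104.6] [615.7 -74.3 113.1]
dark all (array([597.2, -91.4]), np.float64(46.08434696214667)) [ 577.5 -112.6   65.5] [615.1 -72.7 111.6]
```

View pics/d.png

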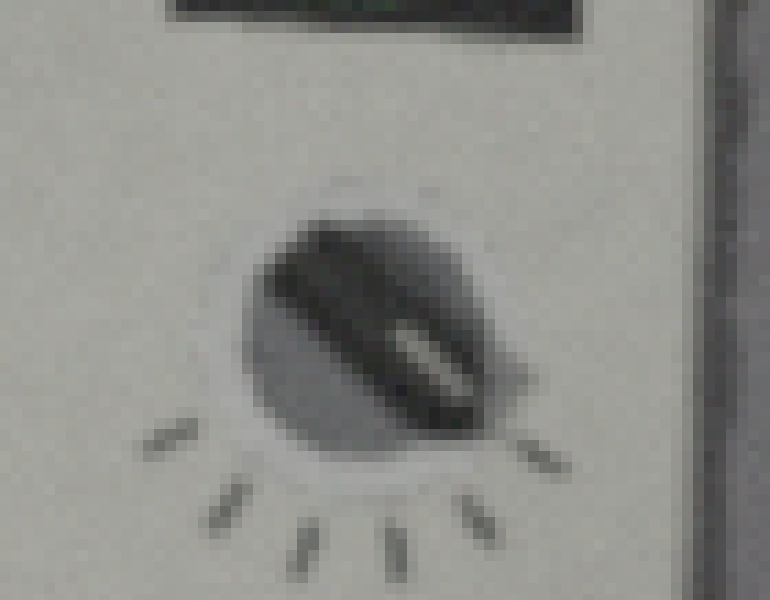

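Call:
drive_tool --rows '[{"offset":[-40,-47.5,-3]},{"offset":[-40,-47.5,-3]},{"offset":[-40,-47.5,-3]},{"offset":[-40,-47.5,-3]},{"offset":[-40,-47.5,-3]},{"offset":[-40,-47.5,-3]},{"offset":[-40,-47.5,-3]},{"offset":[-40,-47.5,-3]},{"offset":[-40,-47.5,-2]},{"offset":[-40,-47.5,-1]},{"offset":[-40,-47.5,0]},{"offset":[-40,-47.5,0]},{"offset":[-40,-47.5,0]},{"offset":[-40,-47.5,0]},{"offset":[-30,-35,0]}]' --force 25

```text
validation failed for argument at $.ro...
```

The six ticks lie at about 116, 140, 165, 189, 213 and 236°, so home is about 236° and the third stop about 164.5°. In this view the bar's nose at crop (450,400) points at the home tick. The move call was refused, so I'll resend it with full rows.

Call:
drive_tool --rows '[{"offset":[-40,-47.5,-3],"spin":0,"jaw":94},{"offset":[-40,-47.5,-3],"spin":0,"jaw":94},{"offset":[-40,-47.5,-3],"spin":0,"jaw":94},{"offset":[-40,-47.5,-3],"spin":0,"jaw":94},{"offset":[-40,-47.5,-3],"spin":0,"jaw":94},{"offset":[-40,-47.5,-3],"spin":0,"jaw":94},{"offset":[-40,-47.5,-3],"spin":0,"jaw":94},{"offset":[-40,-47.5,-3],"spin":0,"jaw":94},{"offset":[-40,-47.5,-2],"spin":0,"jaw":94},{"offset":[-40,-47.5,-1],"spin":0,"jaw":94},{"offset":[-40,-47.5,0],"spin":0,"jaw":94},{"offset":[-40,-47.5,0],"spin":0,"jaw":94},{"offset":[-40,-47.5,0],"spin":0,"jaw":94},{"offset":[-40,-47.5,0],"spin":0,"jaw":94},{"offset":[-30,-35,0],"spin":0,"jaw":94}]' --force 25

```text
clock: 3.15
eef_pos: [457.5, -152.1, 324.4]
eef_rot: [-3.142, 0.0, 2.866]
wrist_force: [0.8, 0.8, 0.8]
finger_gap: 94.3
```

Call:
drive_tool --rows '[{"offset":[-29.2,-34.6,0],"spin":0,"jaw":94},{"offset":[-29.2,-34.6,0],"spin":0,"jaw":94},{"offset":[-29.2,-34.6,0],"spin":0,"jaw":94},{"offset":[-29.2,-34.6,0],"spin":0,"jaw":94},{"offset":[0,0,0],"spin":8.25,"jaw":60},{"offset":[0,0,0],"spin":8.25,"jaw":60},{"offset":[0,0,0],"spin":8.25,"jaw":60},{"offset":[0,0,0],"spin":8.25,"jaw":60},{"offset":[0,0,0],"spin":8.25,"jaw":60},{"offset":[0,0,0],"spin":8.25,"jaw":60},{"offset":[0,0,0],"spin":8.25,"jaw":60},{"offset":[0,0,0],"spin":8.25,"jaw":60},{"offset":[0,0,0],"spin":8.25,"jaw":60},{"offset":[0,0,0],"spin":0,"jaw":60}]' --force 25

```text
clock: 4.55
eef_pos: [532.0, -314.6, 324.3]
eef_rot: [-3.141, -0.0, 1.568]
wrist_force: [1.1, 0.3, -0.1]
finger_gap: 60.0
```

```bash
python3 - <<'E'
from h import *
np.set_printoptions(precision=3,suppress=True)
to(532,-317,243,90)
c=look("scene"); W=cloud(c);rd=np.hypot(W[...,0]-532,W[...,1]+317)
q=W[(rd<16)&(W[...,2]>125)&(W[...,2]<207)]; print(len(q),q.min(0) if len(q) else 0,q.max(0) if len(q) else 0)
cv2.imwrite("pics/s2.png",cv2.resize(c["color"][230:390,50:250],(750,600)))
E
```

```text
pos [ 531.951 -314.635  324.301] rot [-3.141 -0.     1.568] gap 60.00443997758684 F [ 1.089  0.283 -0.072] t 4.55  tool delta [-2.369  0.063 81.3  ] rows 1.626009924638141 spin -0.13263972866425888
241 [ 521.768 -326.605  128.341] [ 539.135 -310.693  203.298]
```

View pics/s2.png

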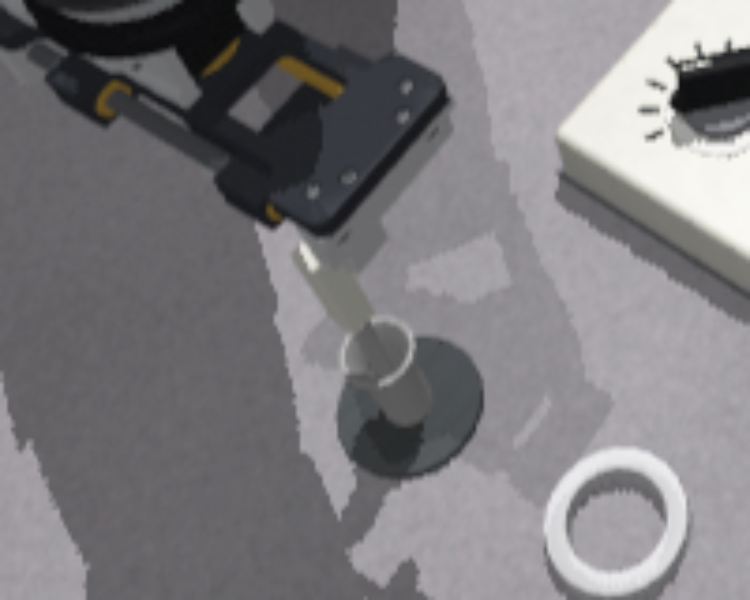

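The gripper is above the rod at crop (330,290) and the handle is free, so I'll descend and grip.

Call:
drive_tool --rows '[{"offset":[-2.2,0,20],"spin":0,"jaw":60},{"offset":[0,0,20],"spin":0,"jaw":60},{"offset":[0,0,20],"spin":0,"jaw":60},{"offset":[0,0,20],"spin":0,"jaw":60},{"offset":[0,0,1.5],"spin":0,"jaw":30},{"offset":[0,0,0],"spin":0,"jaw":24},{"offset":[0,0,0],"spin":0,"jaw":20},{"offset":[0,0,0],"spin":0,"jaw":10},{"offset":[0,0,0],"spin":0,"jaw":10},{"offset":[0,0,0],"spin":0,"jaw":10},{"offset":[0,0,0],"spin":0,"jaw":10},{"offset":[0,0,0],"spin":0,"jaw":10}]' --force 30

```text
clock: 5.8
eef_pos: [532.0, -316.9, 243.3]
eef_rot: [3.141, 0.0, 1.571]
wrist_force: [-0.1, -0.2, 4.2]
finger_gap: 15.9
```

Call:
drive_tool --rows '[{"offset":[0,0,-10],"spin":0,"jaw":10},{"offset":[0,0,-20],"spin":0,"jaw":10},{"offset":[0,0,-25],"spin":0,"jaw":10},{"offset":[0,0,-25],"spin":0,"jaw":10},{"offset":[0,0,-25],"spin":0,"jaw":10},{"offset":[0,0,-20],"spin":0,"jaw":10},{"offset":[0,0,-5],"spin":0,"jaw":10},{"offset":[0,0,0],"spin":0,"jaw":10}]' --force 30

```text
clock: 6.6
eef_pos: [532.0, -316.8, 373.2]
eef_rot: [3.141, 0.001, 1.571]
wrist_force: [-0.1, -0.1, -0.5]
finger_gap: 16.2
```

```bash
python3 - <<'E'
from h import *
np.set_printoptions(precision=2,suppress=True)
to(622.5,67.5,373,90)
for n in("scene","top"):
  c=look(n); W=cloud(c);rd=np.hypot(W[...,0]-532,W[...,1]+317)
  for a,b in((130,165),(165,200),(200,235),(245,270)):
    q=W[(rd<20)&(W[...,2]>a)&(W[...,2]<b)]; print(n,a,len(q),q.mean(0) if len(q) else 0)
  q=W[(rd<20)&(W[...,2]>90)&(W[...,2]<270)]; print(q[:,2].min() if len(q) else 0)
  if n=="scene": cv2.imwrite("pics/s3.png",cv2.resize(c["color"][200:380,30:270],(800,600)))
E
```

```text
pos [ 531.95 -316.8   373.25] rot [3.14 0.   1.57] gap 16.15067562395123 F [-0.12 -0.11 -0.5 ] t 6.6  tool delta [384.29  90.59   0.11] rows 7.685837727149652 spin 0.006601691140900812
scene 130 50 [ 535.12 -319.31  153.78]
scene 165 62 [ 534.87 -319.03  182.71]
scene 200 70 [ 534.79 -319.09  217.6 ]
scene 245 27 [ 534.27 -323.72  259.49]
140.93804043054823
top 130 31 [ 533.38 -311.95  155.42]
top 165 43 [ 533.42 -312.83  182.46]
top 200 42 [ 533.77 -312.5   218.28]
top 245 37 [ 533.11 -309.58  260.83]
143.76103165474126
```

View pics/s3.png

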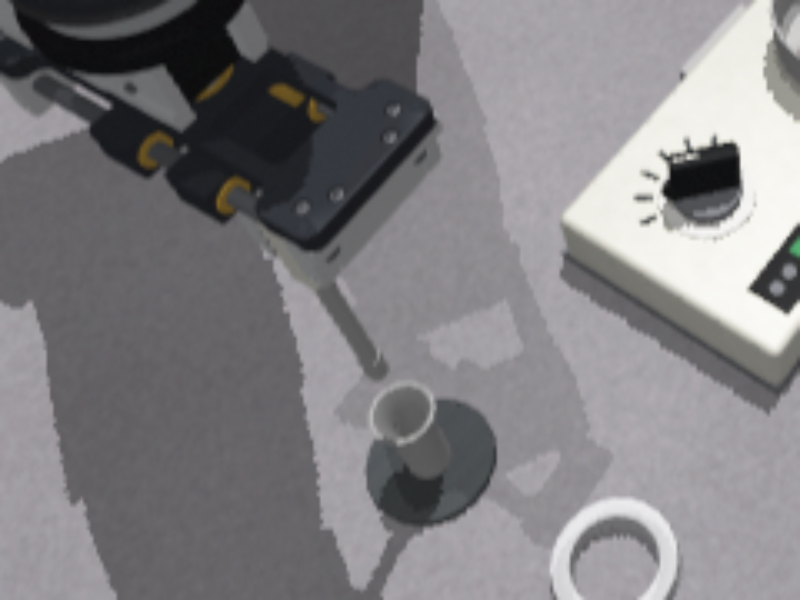

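The rod is held upright at crop (350,330), with its tip about 231 mm below the TCP. I'll carry it over the bowl at this height.

Call:
drive_tool --rows '[{"offset":[20,4.8,0],"spin":0,"jaw":10},{"offset":[36,8.5,0],"spin":0,"jaw":10},{"offset":[40,9.4,0],"spin":0,"jaw":10},{"offset":[40,9.4,0],"spin":0,"jaw":10},{"offset":[40,9.4,0],"spin":0,"jaw":10},{"offset":[40,9.4,0],"spin":0,"jaw":10},{"offset":[40,9.4,0],"spin":0,"jaw":10},{"offset":[40,9.4,0],"spin":0,"jaw":10},{"offset":[36,8.5,0],"spin":0,"jaw":10},{"offset":[30,7.3,0],"spin":0,"jaw":10},{"offset":[22,4.9,0],"spin":0,"jaw":10},{"offset":[0,0,0],"spin":0,"jaw":10},{"offset":[0,0,0],"spin":0,"jaw":10}]' --force 30

```text
clock: 8.0
eef_pos: [622.2, 67.1, 371.7]
eef_rot: [-3.14, 0.0, 1.571]
wrist_force: [0.2, 0.7, -0.1]
finger_gap: 16.0
```

```bash
python3 - <<'E'
from h import *
np.set_printoptions(precision=1,suppress=True)
to(622.3,67.3,297,90)
c=look("scene"); cv2.imwrite("pics/s4.png",cv2.resize(c["color"][120:300,190:390],(660,594)))
W=cloud(c)
m=(np.hypot(W[...,0]-622,W[...,1]-67)<70)&(W[...,2]>101)&(W[...,2]<110); p=W[m]
A=np.c_[2*p[:,:2],np.ones(len(p))]; s=np.linalg.lstsq(A,(p[:,:2]**2).sum(1),rcond=None)[0]; print("rimfit",len(p),s[:2],np.sqrt(s[2]+s[:2]@s[:2]))
b,g,r=[c["color"][...,i].astype(int) for i in range(3)]
m=((r-b>25)&(r<160)&(np.hypot(W[...,0]-622,W[...,1]-67)<60)).astype(np.uint8)
n,l,st,ce=cv2.connectedComponentsWithStats(m)
for i in range(1,n):
  if st[i,4]>8: print(st[i,4],ce[i],atz(c,ce[i],70))
E
```

```text
pos [622.2  67.1 371.7] rot [-3.1  0.   1.6] gap 15.968085354544918 F [ 0.2  0.7 -0.1] t 8.0  tool delta [ 0.3  0.2 74.7] rows 1.4948152549831244 spin 0.039603463387066995
rimfit 217 [621.3  66.3] 59.9614022442045
34 [285.9   1.7] [  92.8 1043.1   70. ]
295 [309.4   5.5] [ 192.9 1063.2   70. ]
48 [311.4  95.5] [470.9 514.   70. ]
117 [291.1 101.6] [430.1 453.6  70. ]
19 [281.4 106.8] [416.6 415.4  70. ]
18 [302.1 114.3] [487.9 415.3  70. ]
42 [287.2 199.2] [606.7 100.2  70. ]
41 [274.  204.3] [586.3  69.6  70. ]
42 [297.8 205.8] [639.1  94.7  70. ]
36 [273.6 214.7] [601.3  40.9  70. ]
44 [298.1 215. ] [652.8  69.6  70. ]
21 [285.4 219.7] [632.9  42.1  70. ]
```

View pics/s4.png

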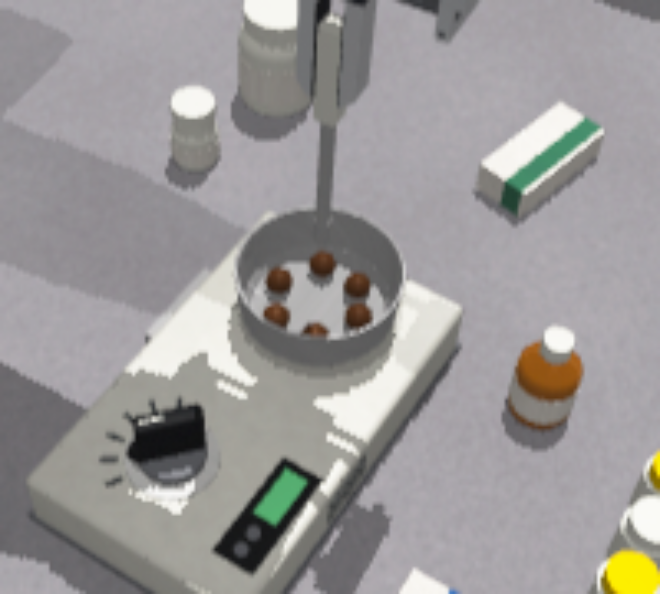

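The rod is centred over the bowl at crop (325,225) with the six pills in a ring below. I'll lower it to the centre and stir.

Call:
drive_tool --rows '[{"offset":[0,0,20],"spin":0,"jaw":10},{"offset":[0,0,25],"spin":0,"jaw":10},{"offset":[0,0,20],"spin":0,"jaw":10},{"offset":[0,0,9],"spin":0,"jaw":10},{"offset":[0,0,0],"spin":0,"jaw":10},{"offset":[8,0,0],"spin":0,"jaw":10},{"offset":[10,0,0],"spin":0,"jaw":10},{"offset":[10,0,0],"spin":0,"jaw":10},{"offset":[-3.75,14,0],"spin":0,"jaw":10},{"offset":[-10.25,10.25,0],"spin":0,"jaw":10},{"offset":[-14,3.75,0],"spin":0,"jaw":10},{"offset":[-14,-3.75,0],"spin":0,"jaw":10},{"offset":[-10.25,-10.25,0],"spin":0,"jaw":10},{"offset":[-3.75,-14,0],"spin":0,"jaw":10},{"offset":[3.75,-14,0],"spin":0,"jaw":10},{"offset":[10.25,-10.25,0],"spin":0,"jaw":10},{"offset":[14,-3.75,0],"spin":0,"jaw":10},{"offset":[14,3.75,0],"spin":0,"jaw":10},{"offset":[10.25,10.25,0],"spin":0,"jaw":10},{"offset":[3.75,14,0],"spin":0,"jaw":10}]' --force 35

```text
clock: 10.05
eef_pos: [622.8, 96.8, 299.1]
eef_rot: [3.141, -0.0, 1.572]
wrist_force: [0.1, -0.4, -0.3]
finger_gap: 15.7
```

Call:
drive_tool --rows '[{"offset":[-3.75,14,2.5],"spin":0,"jaw":10},{"offset":[-10.25,10.25,0],"spin":0,"jaw":10},{"offset":[-14,3.75,0],"spin":0,"jaw":10},{"offset":[-14,-3.75,0],"spin":0,"jaw":10},{"offset":[-10.25,-10.25,0],"spin":0,"jaw":10},{"offset":[-3.75,-14,0],"spin":0,"jaw":10},{"offset":[3.75,-14,0],"spin":0,"jaw":10},{"offset":[10.25,-10.25,0],"spin":0,"jaw":10},{"offset":[14,-3.75,0],"spin":0,"jaw":10},{"offset":[14,3.75,0],"spin":0,"jaw":10},{"offset":[10.25,10.25,0],"spin":0,"jaw":10},{"offset":[3.75,14,0],"spin":0,"jaw":10}]' --force 35

```text
clock: 11.25
eef_pos: [622.8, 96.6, 296.6]
eef_rot: [3.141, 0.001, 1.572]
wrist_force: [-1.8, -4.8, 0.9]
finger_gap: 15.9
```

Call:
drive_tool --rows '[{"offset":[-3.75,14,0],"spin":0,"jaw":10},{"offset":[-10.25,10.25,0],"spin":0,"jaw":10},{"offset":[-14,3.75,0],"spin":0,"jaw":10},{"offset":[-14,-3.75,0],"spin":0,"jaw":10},{"offset":[-10.25,-10.25,0],"spin":0,"jaw":10},{"offset":[-3.75,-14,0],"spin":0,"jaw":10},{"offset":[3.75,-14,0],"spin":0,"jaw":10},{"offset":[10.25,-10.25,0],"spin":0,"jaw":10},{"offset":[14,-3.75,0],"spin":0,"jaw":10},{"offset":[14,3.75,0],"spin":0,"jaw":10},{"offset":[10.25,10.25,0],"spin":0,"jaw":10},{"offset":[3.75,14,0],"spin":0,"jaw":10}]' --force 35

```text
clock: 12.45
eef_pos: [622.8, 96.9, 296.5]
eef_rot: [3.142, -0.0, 1.572]
wrist_force: [-0.8, -0.7, -1.2]
finger_gap: 15.8
```

```bash
python3 - <<'E'
from h import *
np.set_printoptions(precision=1,suppress=True)
to(622.3,67.3,297,90)
c=look("scene"); cv2.imwrite("pics/s5.png",cv2.resize(c["color"][170:240,250:330],(640,560)))
W=cloud(c)
b,g,r=[c["color"][...,i].astype(int) for i in range(3)]
m=(r-b>20).astype(np.uint8); m[:185]=0;m[235:]=0;m[:,:255]=0;m[:,320:]=0
n,l,st,ce=cv2.connectedComponentsWithStats(m)
for i in range(1,n):
  if st[i,4]>5: print(st[i,4],ce[i],atz(c,ce[i],70))
E
```

```text
pos [622.8  96.9 296.5] rot [ 3.1 -0.   1.6] gap 15.782187047336267 F [-0.8 -0.7 -1.2] t 12.45  tool delta [-29.6  -0.5  -0.5] rows 0.5918006702449 spin 0.08160581810773238
44 [283.8 196.3] [594.9 104.2  70. ]
97 [271.8 206.3] [584.7  61.2  70. ]
44 [297.9 201.6] [633.3 106.5  70. ]
25 [279.3 218. ] [618.  39.  70.]
13 [293.9 219.2] [650.   53.4  70. ]
```

View pics/s5.png

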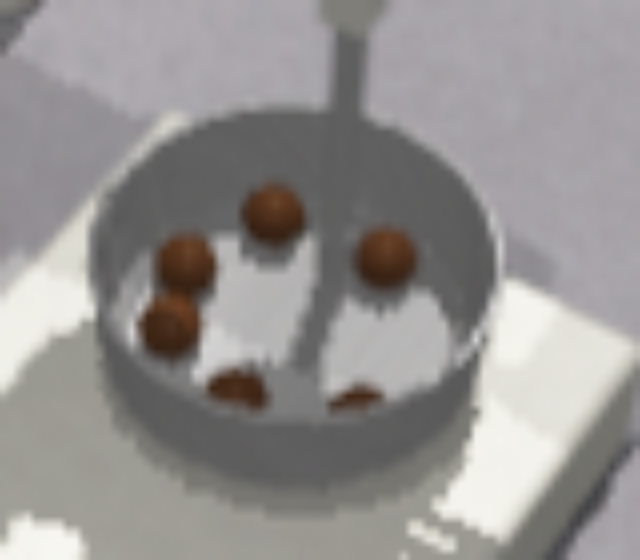

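All six pills are in the bowl and sit at the wall. They may have been squeezed past rather than carried along, so I'll stir at a wider radius and compare positions.

Call:
drive_tool --rows '[{"offset":[4.5,0,0],"spin":0,"jaw":10},{"offset":[-4.5,17,0],"spin":0,"jaw":10},{"offset":[-12.5,12.5,0],"spin":0,"jaw":10},{"offset":[-17,4.5,0],"spin":0,"jaw":10},{"offset":[-17,-4.5,0],"spin":0,"jaw":10},{"offset":[-12.5,-12.5,0],"spin":0,"jaw":10},{"offset":[-4.5,-17,0],"spin":0,"jaw":10},{"offset":[4.5,-17,0],"spin":0,"jaw":10},{"offset":[12.5,-12.5,0],"spin":0,"jaw":10},{"offset":[17,-4.5,0],"spin":0,"jaw":10},{"offset":[17,4.5,0],"spin":0,"jaw":10},{"offset":[12.5,12.5,0],"spin":0,"jaw":10},{"offset":[4.5,17,0],"spin":0,"jaw":10}]' --force 35

```text
clock: 13.8
eef_pos: [621.8, 100.1, 297.1]
eef_rot: [3.14, -0.0, 1.571]
wrist_force: [-0.4, 0.8, -0.1]
finger_gap: 15.9
```

```bash
cat >> h.py <<'E'
def pills(save=None):
    c=look("scene"); 
    b,g,r=[c["color"][...,i].astype(int) for i in range(3)]
    m=(r-b>20).astype(np.uint8); m[:185]=0;m[235:]=0;m[:,:255]=0;m[:,320:]=0
    n,l,st,ce=cv2.connectedComponentsWithStats(m)
    for i in range(1,n):
        if st[i,4]>5: print(st[i,4],atz(c,ce[i],70)[:2])
    if save: cv2.imwrite("pics/"+save,cv2.resize(c["color"][170:240,250:330],(640,560)))
E
python3 - <<'E'
from h import *
np.set_printoptions(precision=1,suppress=True)
to(622.3,67.3,297,90); pills("s6.png")
E
```

```text
pos [621.8 100.1 297.1] rot [ 3.1 -0.   1.6] gap 15.86637347635992 F [-0.4  0.8 -0.1] t 13.8  tool delta [-32.8   0.5   0.1] rows 0.6558723272419305 spin 0.03814773759228274
39 [599.6 105.9]
138 [589.8  65.6]
47 [649.5  74.7]
26 [624.3  41.3]
```

Call:
drive_tool --rows '[{"offset":[-4.5,17,0],"spin":0,"jaw":10},{"offset":[-12.5,12.5,0],"spin":0,"jaw":10},{"offset":[-17,4.5,0],"spin":0,"jaw":10},{"offset":[-17,-4.5,0],"spin":0,"jaw":10},{"offset":[-12.5,-12.5,0],"spin":0,"jaw":10},{"offset":[-4.5,-17,0],"spin":0,"jaw":10},{"offset":[4.5,-17,0],"spin":0,"jaw":10},{"offset":[0,0,0],"spin":0,"jaw":10},{"offset":[10,5,0],"spin":0,"jaw":10},{"offset":[14,8,0],"spin":0,"jaw":10},{"offset":[5,4,0],"spin":0,"jaw":10},{"offset":[0,0,0],"spin":0,"jaw":10},{"offset":[0,0,0],"spin":0,"jaw":10}]' --force 35

```text
clock: 15.15
eef_pos: [622.4, 65.0, 296.0]
eef_rot: [-3.141, 0.0, 1.571]
wrist_force: [-0.5, 0.4, -1.3]
finger_gap: 16.4
```

```bash
python3 - <<'E'
from h import *
np.set_printoptions(precision=1,suppress=True)
to(622.3,67.3,373,90); pills("s6.png")
E
```

```text
pos [622.4  65.  296. ] rot [-3.1  0.   1.6] gap 16.368776078299394 F [-0.5  0.4 -1.3] t 15.15  tool delta [  2.3  -0.1 -77. ] rows 1.539948657139009 spin 0.016059720001806
12 [598.4 102.9]
163 [585.2  65.6]
17 [644.4  47.5]
```

View pics/s6.png

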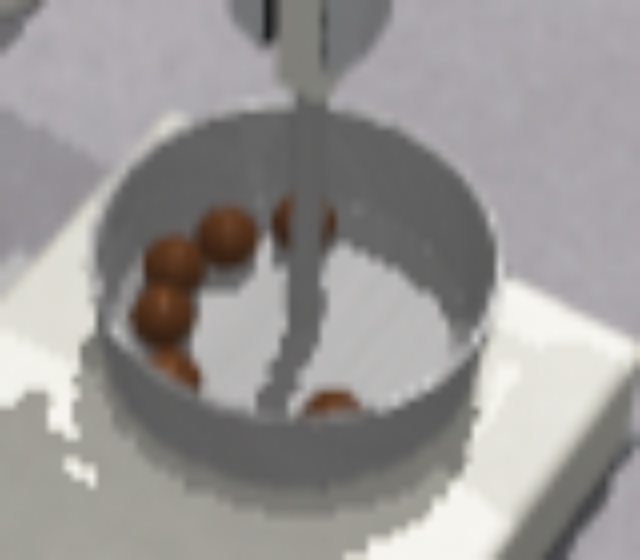

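The six pills are all in the bowl. Four are now bunched on the near-left wall, one is behind the rod and one is at crop (330,405), so the arrangement is clearly new. I'll lift out and carry the rod back above the stand.

Call:
drive_tool --rows '[{"offset":[0,0,-15],"spin":0,"jaw":10},{"offset":[0,0,-30],"spin":0,"jaw":10},{"offset":[0,0,-30],"spin":0,"jaw":10},{"offset":[0,0,-3],"spin":0,"jaw":10},{"offset":[-18,-4.5,0],"spin":0,"jaw":10},{"offset":[-38,-9,0],"spin":0,"jaw":10},{"offset":[-40,-9.5,0],"spin":0,"jaw":10},{"offset":[-40,-9.5,0],"spin":0,"jaw":10},{"offset":[-40,-9.5,0],"spin":0,"jaw":10},{"offset":[-40,-9.5,0],"spin":0,"jaw":10},{"offset":[-40,-9.5,0],"spin":0,"jaw":10},{"offset":[-40,-9.5,0],"spin":0,"jaw":10},{"offset":[-38,-9,0],"spin":0,"jaw":10},{"offset":[-28,-6.4,0],"spin":0,"jaw":10},{"offset":[-20,-4.5,0],"spin":0,"jaw":10},{"offset":[0,0,0],"spin":0,"jaw":10},{"offset":[0,0,0],"spin":0,"jaw":10}]' --force 35

```text
clock: 16.9
eef_pos: [531.3, -317.3, 373.1]
eef_rot: [-3.14, -0.001, 1.57]
wrist_force: [0.2, 0.5, -0.8]
finger_gap: 15.9
```

```bash
python3 - <<'E'
from h import *
np.set_printoptions(precision=2,suppress=True)
to(532,-317,373,90)
for n in("scene","top"):
  c=look(n); W=cloud(c);rd=np.hypot(W[...,0]-532,W[...,1]+317)
  for a,b in((130,165),(165,200),(200,235),(245,270)):
    q=W[(rd<20)&(W[...,2]>a)&(W[...,2]<b)]; print(n,a,len(q),q.mean(0) if len(q) else 0)
  q=W[(rd<20)&(W[...,2]>90)&(W[...,2]<270)]; print(q[:,2].min() if len(q) else 0)
  m=(rd<28)&(W[...,2]>76)&(W[...,2]<90); p=W[m]
  A=np.c_[2*p[:,:2],np.ones(len(p))]; s=np.linalg.lstsq(A,(p[:,:2]**2).sum(1),rcond=None)[0]; print("mouth",len(p),s[:2],np.sqrt(s[2]+s[:2]@s[:2]))
E
```

```text
pos [ 531.27 -317.26  373.13] rot [-3.14 -0.    1.57] gap 15.852253328643942 F [ 0.17  0.47 -0.76] t 16.9  tool delta [0.26 0.73 0.13] rows 0.014540068272871192 spin -0.06400320759226474
scene 130 44 [ 534.29 -308.36  155.25]
scene 165 62 [ 533.97 -309.64  183.7 ]
scene 200 66 [ 534.02 -311.75  218.42]
scene 245 4 [ 530.11 -317.55  256.64]
142.64556063405942
mouth 168 [ 530.22 -318.51] 16.587312638343345
top 130 30 [ 533.95 -301.03  155.53]
top 165 50 [ 532.83 -303.1   182.81]
top 200 55 [ 532.89 -305.31  218.08]
top 245 39 [ 533.24 -304.84  259.94]
144.59324166544837
mouth 122 [ 532.08 -316.23] 16.513521683158753
```

The rod now leans about 3°, with its tip some 11 mm toward +y. I'll shift to compensate and insert while watching the force.

Call:
drive_tool --rows '[{"offset":[-9.8,0.5,0],"spin":0,"jaw":10},{"offset":[0,0,15],"spin":0,"jaw":10},{"offset":[0,0,20],"spin":0,"jaw":10},{"offset":[0,0,15],"spin":0,"jaw":10},{"offset":[0,0,10],"spin":0,"jaw":10},{"offset":[0,0,10],"spin":0,"jaw":10},{"offset":[0,0,0],"spin":0,"jaw":10}]' --force 35

```text
clock: 17.7
eef_pos: [532.4, -326.5, 303.2]
eef_rot: [-3.14, -0.001, 1.571]
wrist_force: [0.1, 0.3, -0.8]
finger_gap: 15.9
```

```bash
python3 - <<'E'
from h import *
np.set_printoptions(precision=2,suppress=True)
to(532,-327,245,90)
for n in("scene","top"):
  c=look(n); W=cloud(c);rd=np.hypot(W[...,0]-532,W[...,1]+317)
  for a,b in((90,115),(115,140),(140,165)):
    q=W[(rd<20)&(W[...,2]>a)&(W[...,2]<b)]; print(n,a,len(q),q.mean(0) if len(q) else 0)
  if n=="scene": cv2.imwrite("pics/s7.png",cv2.resize(c["color"][260:360,90:220],(780,600)))
E
```

```text
pos [ 532.4  -326.5   303.23] rot [-3.14 -0.    1.57] gap 15.855477189393525 F [ 0.14  0.34 -0.78] t 17.7  tool delta [-0.55 -0.32 58.23] rows 1.164529029186972 spin 0.021442919691935458
scene 90 39 [ 534.83 -317.94  100.41]
scene 115 34 [ 534.89 -319.75  128.13]
scene 140 22 [ 535.42 -320.41  147.07]
top 90 30 [ 534.07 -312.33  100.22]
top 115 26 [ 534.91 -313.81  127.49]
top 140 27 [ 534.37 -315.    151.6 ]
```

View pics/s7.png

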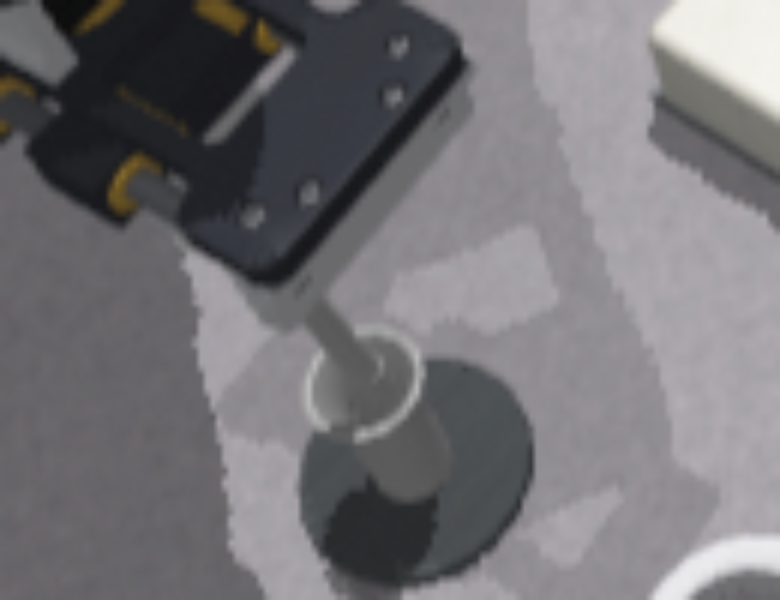

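The rod foot has entered the flare at crop (365,370) with no side force. I'll go on down slowly.

Call:
drive_tool --rows '[{"offset":[-1,0,5],"spin":0,"jaw":10},{"offset":[0,0,5],"spin":0,"jaw":10},{"offset":[0,0,5],"spin":0,"jaw":10},{"offset":[0,0,5],"spin":0,"jaw":10},{"offset":[0,0,0],"spin":0,"jaw":10}]' --force 35

```text
clock: 18.3
eef_pos: [532.3, -327.5, 283.4]
eef_rot: [-3.14, -0.001, 1.571]
wrist_force: [0.1, -0.2, -1.4]
finger_gap: 16.1
```

Call:
drive_tool --rows '[{"offset":[0,0,5],"spin":0,"jaw":10},{"offset":[0,0,5],"spin":0,"jaw":10},{"offset":[0,0,5],"spin":0,"jaw":10},{"offset":[0,0,5],"spin":0,"jaw":10},{"offset":[0,0,5],"spin":0,"jaw":10},{"offset":[0,0,5],"spin":0,"jaw":10},{"offset":[0,0,0],"spin":0,"jaw":10}]' --force 35

```text
clock: 19.0
eef_pos: [532.3, -327.5, 253.5]
eef_rot: [-3.141, -0.001, 1.571]
wrist_force: [0.4, -0.2, -0.7]
finger_gap: 15.9
```

Call:
drive_tool --rows '[{"offset":[0,0,4],"spin":0,"jaw":10},{"offset":[0,0,3],"spin":0,"jaw":10},{"offset":[0,0,1.5],"spin":0,"jaw":10},{"offset":[0,0,0],"spin":0,"jaw":10}]' --force 35

```text
clock: 19.4
eef_pos: [532.4, -327.6, 245.6]
eef_rot: [-3.141, -0.0, 1.571]
wrist_force: [-0.2, -1.0, 0.3]
finger_gap: 15.8
```

Call:
drive_tool --rows '[{"offset":[0,0,0.5],"spin":0,"jaw":10},{"offset":[2,0,0],"spin":0,"jaw":10},{"offset":[2,0,0],"spin":0,"jaw":10},{"offset":[2,0,0],"spin":0,"jaw":10},{"offset":[0,0,0],"spin":0,"jaw":10},{"offset":[0,0,0],"spin":0,"jaw":22},{"offset":[0,0,0],"spin":0,"jaw":30},{"offset":[0,0,0],"spin":0,"jaw":60},{"offset":[0,0,0],"spin":0,"jaw":60},{"offset":[0,0,0],"spin":0,"jaw":60}]' --force 8

```text
clock: 20.4
eef_pos: [532.5, -321.6, 245.4]
eef_rot: [3.142, -0.0, 1.571]
wrist_force: [-0.0, -0.2, -0.6]
finger_gap: 50.6
```

Call:
drive_tool --rows '[{"offset":[0,0,-15],"spin":0,"jaw":60},{"offset":[0,0,-30],"spin":0,"jaw":60},{"offset":[0,0,-30],"spin":0,"jaw":60},{"offset":[0,0,-15],"spin":0,"jaw":60},{"offset":[20,5,0],"spin":0,"jaw":60},{"offset":[40,10,0],"spin":0,"jaw":60},{"offset":[40,12,0],"spin":0,"jaw":60},{"offset":[40,12,0],"spin":0,"jaw":60},{"offset":[40,12,0],"spin":0,"jaw":60},{"offset":[32,10,0],"spin":0,"jaw":60},{"offset":[15,3,0],"spin":0,"jaw":60},{"offset":[0,0,0],"spin":0,"jaw":60}]' --force 30

```text
clock: 21.6
eef_pos: [596.6, -93.3, 336.2]
eef_rot: [3.141, 0.0, 1.573]
wrist_force: [1.2, 0.1, 0.8]
finger_gap: 60.4
```

```bash
python3 - <<'E'
from h import *
np.set_printoptions(precision=2,suppress=True)
to(597,-92.5,261,56)
c=look("scene"); W=cloud(c);rd=np.hypot(W[...,0]-532,W[...,1]+317)
for a,b in((90,125),(130,160),(160,185),(190,210)):
    q=W[(rd<22)&(W[...,2]>a)&(W[...,2]<b)]; print(a,len(q),q.mean(0) if len(q) else 0,q.max(0) if len(q) else 0)
cv2.imwrite("pics/s8.png",cv2.resize(c["color"][150:370,90:350],(700,592)))
E
```

```text
pos [596.63 -93.3  336.16] rot [3.14 0.   1.57] gap 60.410966476521196 F [1.2  0.05 0.81] t 21.6  tool delta [ 0.81  0.32 75.16] rows 1.5032048151496897 spin 34.13335127641591
90 43 [ 535.21 -316.94  105.61] [ 537.43 -311.14  122.45]
130 90 [ 537.38 -318.11  145.6 ] [ 540.77 -308.14  159.88]
160 84 [ 537.54 -318.08  173.05] [ 540.56 -308.45  184.93]
190 119 [ 533.89 -316.61  199.41] [ 540.65 -308.12  203.27]
```

View pics/s8.png

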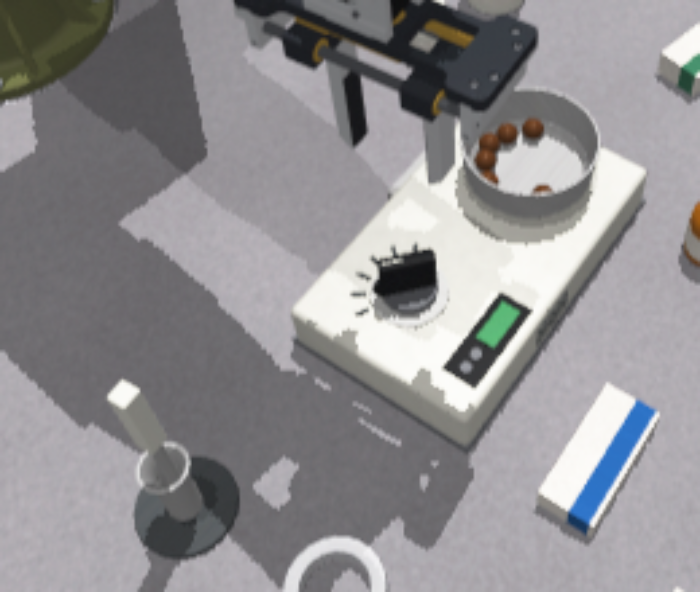

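The rod stands upright in its stand at crop (150,440), top at 203 mm, and all the pills are in the bowl. Now the dial: I'll align to it, descend and grip.

Call:
drive_tool --rows '[{"offset":[0,0,15],"spin":7.6,"jaw":60},{"offset":[0,0,20],"spin":7.6,"jaw":60},{"offset":[0,0,20],"spin":7.6,"jaw":60},{"offset":[0,0,20],"spin":7.6,"jaw":60},{"offset":[0,0,20],"spin":7.6,"jaw":60},{"offset":[0,0,20],"spin":0,"jaw":60},{"offset":[0,0,20],"spin":0,"jaw":60},{"offset":[0,0,20],"spin":0,"jaw":60},{"offset":[0,0,10],"spin":0,"jaw":50},{"offset":[0,0,0],"spin":0,"jaw":40},{"offset":[0,0,0],"spin":0,"jaw":30},{"offset":[0,0,0],"spin":0,"jaw":26}]' --force 10

```text
clock: 22.85
eef_pos: [596.8, -95.0, 171.6]
eef_rot: [3.14, -0.001, 0.907]
wrist_force: [-0.3, -0.2, 0.0]
finger_gap: 31.7
```

Call:
drive_tool --rows '[{"offset":[0,0,0],"spin":0,"jaw":22},{"offset":[0,0,0],"spin":0,"jaw":8},{"offset":[0,0,0],"spin":0,"jaw":8},{"offset":[0,0,0],"spin":0,"jaw":8},{"offset":[0,0,0],"spin":0,"jaw":8}]' --force 10

```text
clock: 23.35
eef_pos: [595.7, -94.2, 170.6]
eef_rot: [-3.139, 0.001, 0.908]
wrist_force: [-9.9, 2.5, 6.1]
finger_gap: 14.3
```

```bash
python3 - <<'E'
from h import *
s=manip.read_state(); print(s)
E
```

```text
{'clock': 23.35, 'joints': array([-2.17644651e-01,  5.50177664e-01,  1.48972596e+00,  3.43178513e-05,
        1.10455842e+00,  4.44916338e-01]), 'qd': array([ 5.56264681e-05, -4.33908456e-04, -2.32027319e-03,  3.55469645e-04,
        4.77069822e-05,  1.38292314e-03]), 'effort': array([-7.76017439e-01, -6.10794783e+01, -3.43833625e+01,  5.14258922e-03,
       -2.65384577e+00,  2.18079519e-01]), 'eef_pos': array([595.66086984, -94.23921841, 170.57519059]), 'eef_rot': array([-3.13898944e+00,  1.20730171e-03,  9.08221439e-01]), 'wrist_force': array([-9.88912657,  2.53884303,  6.13664652]), 'moment': array([0.5254817 , 1.93581613, 0.20391588]), 'finger_gap': 14.311495658128049}
```

The bar is gripped with a gap of 14.3 mm. The grip pulled the tool about 1.4 mm sideways, so I'll recentre, tighten and turn to the first stop.

Call:
drive_tool --rows '[{"offset":[0,-1.4,0],"spin":0,"jaw":8},{"offset":[0,0,0],"spin":0,"jaw":8},{"offset":[0,0,0],"spin":6.6,"jaw":8},{"offset":[0,0,0],"spin":6.6,"jaw":8},{"offset":[0,0,0],"spin":6.6,"jaw":8},{"offset":[0,0,0],"spin":0,"jaw":8},{"offset":[0,0,0],"spin":0,"jaw":8},{"offset":[0,0,0],"spin":0,"jaw":8}]' --force 40

```text
clock: 24.15
eef_pos: [595.5, -93.5, 170.6]
eef_rot: [-3.141, -0.001, 0.564]
wrist_force: [0.8, 4.1, 1.6]
finger_gap: 14.0
```

```bash
python3 - <<'E'
from h import *
s=manip.read_state(); print(s["eef_pos"],np.degrees(s["eef_rot"]),s["wrist_force"],s["moment"],s["finger_gap"])
E
```

```text
[595.47591277 -93.46801995 170.55823164] [-1.79989749e+02 -4.00998541e-02  3.23202065e+01] [0.75322165 4.0539795  1.64495435] [ 0.59418908 -0.02059846 -0.0857327 ] 14.020963997074539
```

Call:
drive_tool --rows '[{"offset":[0,0,0],"spin":8,"jaw":8},{"offset":[0,0,0],"spin":8,"jaw":8},{"offset":[0,0,0],"spin":8,"jaw":8},{"offset":[0,0,0],"spin":0,"jaw":8},{"offset":[0,0,0],"spin":0,"jaw":8},{"offset":[0,0,0],"spin":0,"jaw":8}]' --force 40

```text
clock: 24.75
eef_pos: [595.6, -93.5, 170.5]
eef_rot: [3.142, -0.001, 0.15]
wrist_force: [3.8, 3.1, 0.3]
finger_gap: 17.0
```

Call:
drive_tool --rows '[{"offset":[0,0,0],"spin":8,"jaw":8},{"offset":[0,0,0],"spin":8,"jaw":8},{"offset":[0,0,0],"spin":8,"jaw":8},{"offset":[0,0,0],"spin":0,"jaw":8},{"offset":[0,0,0],"spin":0,"jaw":8},{"offset":[0,0,0],"spin":0,"jaw":8}]' --force 40

```text
clock: 25.35
eef_pos: [594.9, -93.6, 170.5]
eef_rot: [3.142, 0.001, -0.27]
wrist_force: [-4.1, 3.0, 5.6]
finger_gap: 18.2
```

```bash
python3 - <<'E'
from h import *
s=manip.read_state(); print(s["eef_pos"],np.degrees(s["eef_rot"]),s["wrist_force"],s["moment"],s["finger_gap"])
E
```

```text
[594.92854551 -93.57787477 170.50825419] [ 1.79997151e+02  8.44208337e-02 -1.54704494e+01] [-4.13668241  2.96605515  5.63648787] [0.88712393 0.98028525 0.90410065] 18.16056619107607
```

The gap grew to 18 mm with 0.9 N m about z, so the bar may not be following. I'll use my last picture to check.

```bash
python3 - <<'E'
from h import *
c=look("scene"); a=cv2.resize(c["color"][225:295,205:285],(480,420),interpolation=2)
t=look("top"); u,v=map(int,proj(t,[596,-93,100])); print(u,v)
b=cv2.resize(t["color"][v-35:v+35,u-26:u+26],(312,420),interpolation=2)
cv2.imwrite("pics/s9.png",np.hstack([a,b]))
for n,cc in(("s",c),("t",t)):
  W=cloud(cc); d=(np.hypot(W[...,0]-596,W[...,1]+93)<30)&(W[...,2]>85)&(W[...,2]<112)&(cc["color"].max(2)<70)
  q=W[d]; print(n,len(q)); 
  if len(q)>8: print(q.min(0),q.max(0),pca(q[:,:2]))
E
```

```text
309 221
s 125
[ 592.29260089 -100.87050865   85.31020382] [618.75149462 -76.96777928 111.84813741] (array([606.99904161, -94.79425013]), np.float64(171.15345900232694))
t 2
```

View pics/s9.png

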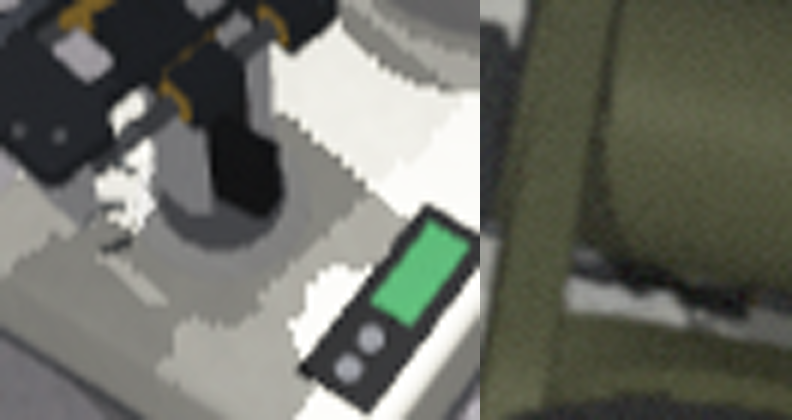

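The picture shows the bar between the fingers, with its rear end at crop (265,190). Its angle isn't clear from this view. I'll open slightly so the detent settles, then measure the bar's rear end.

Call:
drive_tool --rows '[{"offset":[0,0,0],"spin":0,"jaw":34},{"offset":[0,0,0],"spin":0,"jaw":34},{"offset":[0,0,0],"spin":0,"jaw":34},{"offset":[0,0,0],"spin":0,"jaw":34}]' --force 40

```text
clock: 25.85
eef_pos: [595.3, -93.9, 170.3]
eef_rot: [3.141, 0.0, -0.275]
wrist_force: [-0.1, 0.5, 0.2]
finger_gap: 34.1
```

```bash
python3 - <<'E'
from h import *
np.set_printoptions(precision=1,suppress=True)
s=manip.read_state(); print(s["eef_pos"],np.degrees(s["eef_rot"]),s["wrist_force"],s["moment"],s["finger_gap"])
c=look("scene"); W=cloud(c); m=(np.hypot(W[...,0]-596,W[...,1]+93)<32)&(W[...,2]>72)&(W[...,2]<113)&(c["color"].max(2)<70)
q=W[m]; q=q[q[:,0]>600]
for lo,hi in((72,85),(85,97),(97,104),(104,113)):
  p=q[(q[:,2]>lo)&(q[:,2]<hi)]; print(lo,len(p)); 
  if len(p)>6: print(pca(p[:,:2]), "far x",p[p[:,0]>np.percentile(p[:,0],80)].mean(0))
p=q[q[:,2]>72]
ang=np.arange(-40,41,2)
# model fit: silhouette of bar box vs dark mask for each angle
from itertools import product
best=[]
dark=((c["color"].max(2)<70)&m).astype(bool)
for a in ang:
  A=np.radians(a); ax=np.array([595.8,-94.5])
  d=(p[:,:2]-ax)@np.array([[np.cos(A),-np.sin(A)],[np.sin(A),np.cos(A)]])
  # distance to rectangle outline 46x14
  dx=np.abs(d[:,0])-23; dy=np.abs(d[:,1])-7
  sd=np.where((dx>0)|(dy>0),np.hypot(np.maximum(dx,0),np.maximum(dy,0)),np.maximum(dx,dy))
  sd=np.where(p[:,2]>104,np.maximum(sd,0),sd); best.append((np.mean(np.minimum(np.abs(sd),8)),a))
print(sorted(best)[:6])
print(p[::4])
E
```

```text
[595.3 -93.9 170.3] [180.    0.  -15.7] [-0.1  0.5  0.2] [ 0.1  0.1 -0. ] 34.06347099334454
72 31
(array([611.5, -96.6]), np.float64(26.252177226474316)) far x [618.1 -93.2  76.6]
85 34
(array([610.7, -94. ]), np.float64(102.27047439382007)) far x [617.8 -92.6  89.2]
97 23
(array([611. , -93.7]), np.float64(115.24641256573551)) far x [618.2 -94.  100.2]
104 49
(array([608.4, -91.8]), np.float64(104.72848257970301)) far x [615.6 -91.5 105.8]
[(np.float64(0.8858017526956441), np.int64(14)), (np.float64(0.918947676766689), np.int64(16)), (np.float64(0.9883633887170823), np.int64(12)), (np.float64(1.0370996018561753), np.int64(18)), (np.float64(1.1601441146907514), np.int64(10)), (np.float64(1.1681367969340648), np.int64(20))]
[[ 600.   -78.6  111.3]
 [ 601.9  -78.4  100.6]
 [ 601.8  -89.8  107.9]
 [ 604.4  -78.7   94.9]
 [ 606.2  -89.   106.2]
 [ 600.2  -95.5  106.4]
 [ 607.7  -91.4  106.7]
 [ 615.   -86.9  106.3]
 [ 604.6  -94.6  104.7]
 [ 613.1  -91.8  107.6]
 [ 601.  -100.7  106.1]
 [ 607.9  -95.8  105. ]
 [ 615.9  -92.3  106.5]
 [ 601.1  -97.7   98.1]
 [ 611.   -96.7  104.7]
 [ 617.7  -91.4  102.6]
 [ 607.   -98.8  100.4]
 [ 615.8  -96.4  104. ]
 [ 601.   -98.3   90.8]
 [ 612.5  -99.4  101.5]
 [ 618.7  -93.4   98.2]
 [ 606.9  -99.3   92.8]
 [ 615.9  -97.1   97. ]
 [ 601.9 -100.2   85.8]
 [ 610.6  -97.5   89.2]
 [ 618.1  -93.    88.9]
 [ 606.   -98.8   83.1]
 [ 615.4  -97.    88.3]
 [ 601.6 -100.5   77.7]
 [ 610.8  -98.4   82.3]
 [ 616.8  -88.    72.3]
 [ 610.7  -98.5   78.1]
 [ 617.7  -93.3   76.4]
 [ 614.6  -96.8   74.6]
 [ 617.6  -97.5   73.8]]
```

The bar is back at the second stop, about 8°, so it slipped in the grip. I'll turn back open, regrip squarely at 60 N and turn the last click.

Call:
drive_tool --rows '[{"offset":[0,0,0],"spin":-8,"jaw":36},{"offset":[0,0,0],"spin":-8,"jaw":36},{"offset":[0,0,0],"spin":-8,"jaw":36},{"offset":[0,0,0],"spin":0,"jaw":26},{"offset":[0,0,0],"spin":0,"jaw":22},{"offset":[0,0,0],"spin":0,"jaw":8},{"offset":[0,0,0],"spin":0,"jaw":8},{"offset":[0,0,0],"spin":0,"jaw":8},{"offset":[0,0,0],"spin":0,"jaw":8}]' --force 15

```text
clock: 26.8
eef_pos: [595.3, -93.3, 170.4]
eef_rot: [-3.141, 0.0, 0.143]
wrist_force: [-0.3, 6.0, 1.9]
finger_gap: 14.1
```

```bash
cat > st.py <<'E'
from h import *
np.set_printoptions(precision=2,suppress=True)
s=manip.read_state(); print(s["eef_pos"],np.degrees(s["eef_rot"]),s["wrist_force"],s["moment"],s["finger_gap"],s["clock"])
E
python3 st.py
```

```text
[595.31 -93.35 170.39] [-179.96    0.01    8.17] [-0.34  6.    1.87] [ 1.05  0.39 -0.02] 14.102000907672464 26.8
```

Gap 14.1 mm and zero moment at 8.2° confirm the second stop. I'll tighten and turn slowly.

Call:
drive_tool --rows '[{"offset":[0,-0.6,0],"spin":0,"jaw":8},{"offset":[0,0,0],"spin":0,"jaw":8},{"offset":[0,0,0],"spin":0,"jaw":8},{"offset":[0,0,0],"spin":4,"jaw":8},{"offset":[0,0,0],"spin":4,"jaw":8},{"offset":[0,0,0],"spin":4,"jaw":8},{"offset":[0,0,0],"spin":0,"jaw":8}]' --force 60

```text
clock: 27.5
eef_pos: [595.3, -93.2, 170.4]
eef_rot: [-3.142, -0.0, -0.068]
wrist_force: [-1.5, 2.6, 0.1]
finger_gap: 13.3
```

Call:
drive_tool --rows '[{"offset":[0,0,0],"spin":4,"jaw":8},{"offset":[0,0,0],"spin":4,"jaw":8},{"offset":[0,0,0],"spin":4,"jaw":8},{"offset":[0,0,0],"spin":0,"jaw":8},{"offset":[0,0,0],"spin":0,"jaw":8}]' --force 60

```text
clock: 28.0
eef_pos: [595.3, -93.1, 170.4]
eef_rot: [-3.141, 0.0, -0.273]
wrist_force: [-1.0, 3.6, 0.8]
finger_gap: 13.7
```

```bash
python3 st.py
```

```text
[595.26 -93.08 170.36] [-179.99    0.    -15.62] [-1.03  3.56  0.81] [ 0.67  0.26 -0.08] 13.677955292080084 28.0
```

Call:
drive_tool --rows '[{"offset":[0,0,0],"spin":0,"jaw":34},{"offset":[0,0,0],"spin":0,"jaw":34},{"offset":[0,0,0],"spin":0,"jaw":34},{"offset":[0,0,0],"spin":0,"jaw":34}]' --force 15

```text
clock: 28.4
eef_pos: [595.3, -93.3, 170.4]
eef_rot: [3.141, -0.0, -0.275]
wrist_force: [0.4, -0.4, -0.3]
finger_gap: 34.0
```

```bash
python3 st.py; python3 - <<'E'
from h import *
c=look("scene"); W=cloud(c); m=(np.hypot(W[...,0]-596,W[...,1]+93)<32)&(W[...,2]>72)&(W[...,2]<113)&(c["color"].max(2)<70)
p=W[m]; p=p[(p[:,0]>602)&(p[:,1]<-80)]; best=[]
for a in range(-40,41,2):
  A=np.radians(a); d=(p[:,:2]-[595.8,-95])@np.array([[np.cos(A),-np.sin(A)],[np.sin(A),np.cos(A)]])
  dx=np.abs(d[:,0])-23; dy=np.abs(d[:,1])-7
  sd=np.where((dx>0)|(dy>0),np.hypot(np.maximum(dx,0),np.maximum(dy,0)),np.maximum(dx,dy))
  sd=np.where(p[:,2]>104,np.maximum(sd,0),sd); best.append((round(np.mean(np.minimum(np.abs(sd),8)),2),a))
print(len(p),sorted(best)[:5])
pills()
E
```

```text
[595.25 -93.31 170.36] [179.99  -0.   -15.78] [ 0.36 -0.38 -0.28] [-0.01  0.11 -0.05] 34.007395748721244 28.4
108 [(np.float64(0.68), -10), (np.float64(0.73), -8), (np.float64(0.74), -12), (np.float64(0.86), -6), (np.float64(0.88), -14)]
47 [604.0201176  106.16351476]
19 [586.99361013  94.57315835]
9 [600.4348394   35.19316026]
17 [644.41916526  47.54718761]
```

Call:
drive_tool --rows '[{"offset":[0,0,0],"spin":0,"jaw":26},{"offset":[0,0,0],"spin":0,"jaw":20},{"offset":[0,0,0],"spin":0,"jaw":8},{"offset":[0,0,0],"spin":0,"jaw":8},{"offset":[0,0,0],"spin":0,"jaw":8},{"offset":[0,0,0],"spin":0,"jaw":8},{"offset":[0,0,0],"spin":0,"jaw":8}]' --force 15

```text
clock: 29.2
eef_pos: [595.3, -93.0, 170.4]
eef_rot: [-3.141, -0.0, -0.276]
wrist_force: [1.2, 3.1, 0.2]
finger_gap: 13.5
```

```bash
python3 st.py
```

```text
[595.3  -93.04 170.4 ] [-179.99   -0.01  -15.79] [1.23 3.06 0.18] [ 0.48  0.02 -0.03] 13.451717816462729 29.2
```

```bash
python3 -c "
from h import *
c=look('scene'); W=cloud(c); q=W[(np.hypot(W[...,0]-532,W[...,1]+317)<22)&(W[...,2]>190)]; print(len(q),q.mean(0))
print(manip.sign_off())"
```

```text
115 [ 533.83344675 -316.56827813  199.55183115]
the job is handed in; nothing more can be done
None
```

I stirred the pills, put the rod back in its stand, turned the dial to the third stop and handed the job in at about 29 s, still gripping the dial.

- **Stirring:** I went round about four and a half times. The camera counted all six pills in the bowl just afterwards, and the last view still showed pills in place, though some were hidden. They are now bunched along one wall instead of spread in a ring. I could not tell individual pills apart, so how far each one moved is inferred.
- **Rod:** It tilted about 3° in the grip while stirring, and I corrected for that when putting it back. It stands upright in the stand, and the last check put its top at the same height and place as at the start.
- **Dial:**
  - **Slip:** I turned it click by click, but on the way to the third stop the grip slipped and the dial stayed at the second. I regripped at 60 N and turned the last click.
  - **Checks:** I then opened the fingers so the detent could settle, and regripped at 15 N. The gripper sat at −15.8° against the expected −15.7°, with the bar square between the fingers and almost no twist.
  - **Disagreement:** The rough camera fit read about −10°. It had also read about 6° too high at the second stop, so I trusted the grip.
- **Starting position:** Camera readings of the dial's starting angle fell between home and the first stop. I took it as home, and the final angle comes from the dispenser's orientation and the tick marks, so it does not depend on this.
- **Other things:** I never touched the jars, bottles, cartons or tape, but I did not measure them again at the end.

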